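Put the jig stops away after class

ROBOT

A 6-joint arm with a two-finger parallel gripper is mounted at the origin on the work surface. World frame = base frame: x ahead of the robot, y to its left, z up, the work surface at z = 0. Lengths are in m, angles in rad, forces in N, time in s.
With the tool pointing down it reaches from about 0.3 to 0.875 m from the base axis. Payload 6.4 kg.
Tool frame: the origin (TCP) lies at the very end of the fingers, on their centre line; the grasp point (between the pads) lies ctrl.grip_point_offset behind it (ctrl.grip_point_offset is the distance from the TCP to the grasp point, in m); z points along the fingers, x is the direction in which the jaws open and shut, and the axes are right-handed (so a half turn about z gives the same grasp; the last joint's range is limited). The gripper opens to 85 mm and grips with 20 to 120 N. Pads are 22 mm wide; open, the fingers measure 114 mm over their backs; the gripper's body (76 mm by 85 mm) begins 54 mm behind the grasp point. The pads swing forward as they close: fully open they stand 13 mm farther back than shut.
Start: joints at [-1.522, 0.181, 1.607, -0, 1.354, -0.206], TCP at [0.145, -0.556, 0.205] pointing down, gripper open.
Joint ranges: [-2.99, 2.99], [-0.89, 2.07], [0.3, 2.58], [-1.14, 4.28], [0, 2.63], [-3.12, 3.12]. Speed limits (rad/s): [2.57, 2.57, 3.01, 3.14, 3.14, 3.14].

INTERFACE

Orientations are given as a unit quaternion [w, x, y, z].
In Python, from bench import get_obs, viewer, workorder, ctrl gives the robot as it stands. The module is installed in compiled form; this text tells all that it offers.
- The arm moves only by the tool move_arm, never from a script. Its argument "increments" is a list of rows, each an object of numbers: "tx", "ty", "tz": the shift along the tool's x, y, z in m; "turn": the turn about the tool's z in degrees. A call has 1 to 20 rows; each row is the pose to reach, as a shift and turn from the pose commanded when the call began, along the tool's axes at that moment; what a row does not reach only later rows make up. A row lasts 1/12 s, in which the tool goes at most 41.7 mm and 7.16 degrees, less where a joint would pass 70% of its speed; a pose out of reach is approached as far as the arm can. A call with a gripper value outside its range is refused whole. "gripper" is the opening, from 0 (shut) to 1 (fully open), set as the call begins (left out, the last holds). The fingers move at their own pace and stop on an object; the grip force is fixed at half the most. Time passes only in rows, so rows that repeat a pose let the fingers close. It gives the time, the measured TCP pose, the force and the opening at its end, in the units of the state.
- get_obs(): the state, without advancing time (a new reading comes with each control period).
- viewer.camera(name): name is "side" or "top"; returns (picture, depth): 480x640x3 uint8, red, green, blue; 480x640 float32, m along the optical axis (not along the pixel's ray), 0 where there is no reading.
- viewer.get_calibration(name): a dict with "intrinsics" (3x3 intrinsics, pixels), "origin" and "attitude" of the camera in the world. Camera axes: x right, y up, looking along -z (the intrinsics and any distortion apply to the point x, -y, -z); pixel columns grow to the right and rows downward; lengths in m; the calibration is good to about 2 mm. A picture is of the moment at which its call begins. get_calibration takes no time and is no camera call.
- workorder.hand_in(): hands the job in, once; it reports no verdict.
The state is a dict: "time_s": time; "q": joint angles; "dq": joint speeds; "joint_efforts": joint torques, N m; "eef_pos": TCP position; "eef_rot": TCP orientation; "wrist_force": force on the tool from outside, world axes, zero at the start; "torque": the same for the moment, N m; "opening": opening from 0.0 (shut) to 1.0 (fully open).
Only numpy, scipy, OpenCV 4.12 (cv2) and the standard library are available. Lean on these libraries where they do the work, as an engineer would, in place of code of your own. Each camera call takes 0.05 s, during which the arm holds its last target.

TASK

Put the four wooden jig stops (the ones with an upright grip on top) away, each standing upright on the floor of the grey tray that matches its body in shape and size: square, long, small round and large round. The square stop is still captive in the T-track on the bench: slide it out of the track's open end before lifting it.

Things in the scene. Friction and masses are not known exactly. Their poses are not given: they have to be found in the camera images.
- square_stop: Wooden jig stop, upright, square body 48 x 48 mm. Upward from its origin (centre of underside): aluminium T-foot 30 (x) x 36 (y) x 6 mm; neck 13 wide (y) up to 15 mm; body from 15 to 35 mm; upright grip 36 long (x), 16 thick (y), from 35 to 70 mm. About 140 g. Starts captive in the T-track, foot on its channel floor, x along it, 40 to 100 mm from the open end.
- long_stop: Wooden jig stop, upright, oblong body 76 mm (x) x 36 mm (y). Upward from its origin (centre of underside): aluminium T-foot 30 (x) x 36 (y) x 6 mm; neck 13 wide (y) up to 15 mm; body from 15 to 35 mm; upright grip 36 long (x), 16 thick (y), from 35 to 70 mm. About 140 g. Stands on the bench.
- small_round_stop: Wooden jig stop, upright, round body 48 mm in diameter. Upward from its origin (centre of underside): aluminium T-foot 30 (x) x 36 (y) x 6 mm; neck 13 wide (y) up to 15 mm; body from 15 to 35 mm; upright grip 36 long (x), 16 thick (y), from 35 to 70 mm. About 120 g. Stands on the bench.
- large_round_stop: Wooden jig stop, upright, round body 74 mm in diameter. Upward from its origin (centre of underside): aluminium T-foot 30 (x) x 36 (y) x 6 mm; neck 13 wide (y) up to 15 mm; body from 15 to 35 mm; upright grip 36 long (x), 16 thick (y), from 35 to 70 mm. About 180 g. Stands on the bench.
- square_tray: Fixed grey plastic tray of the square stop: square, 80 x 80 mm outside, 72 x 72 mm inside. Floor 5 mm thick, walls 4 mm, rim 30 mm above the bench. Origin: centre of underside, on the bench; z up. x and y axes along its sides.
- long_tray: Fixed grey plastic tray of the long stop: oblong, 108 (x) x 68 (y) mm outside, 100 x 60 mm inside. Floor 5 mm thick, walls 4 mm, rim 30 mm above the bench. Origin: centre of underside, on the bench; z up. x axis along its length.
- small_dish: Fixed grey plastic tray of the small round stop: round, 80 mm diameter outside, 72 mm inside. Floor 5 mm thick, walls 4 mm, rim 30 mm above the bench. Origin: centre of underside, on the bench; z up.
- large_dish: Fixed grey plastic tray of the large round stop: round, 106 mm diameter outside, 98 mm inside. Floor 5 mm thick, walls 4 mm, rim 30 mm above the bench. Origin: centre of underside, on the bench; z up.
- track: Fixed aluminium T-track 200 (x) x 55 x 16 mm. Channel 45 wide, 9 high, on a 4 mm floor; slot between its lips 22 wide, so a foot has 4.5 mm play each side, 3 mm upward. Origin: centre of underside; x runs along it to its open end at x = 100 mm; a steel plate 24 mm high shuts the other end. A stop is free to lift once its origin passes x = 115 mm.
Not all that is in view belongs to the job. What is shaped like the small_round_stop but red is not meant.

How it is judged:
By the outcome, as a careful person would: the job done as asked, in the order asked, and still so for the second after the job is handed in, with the robot touching nothing.
It also fails if it takes over 104 s, if anything falls off the work surface, if the arm or the gripper's body presses on something with over 40 N, if the wrist force passes 120 N, or if a joint passes its speed limit or range.

## Working session

There is one attempt and no reset: what is moved stays moved. The work goes in short steps, Python scripts to look and compute and a tool call to move; the robot and the scene stay as the last step left them, time stands still between calls to the robot, and variables do not carry over. Pictures are saved under pics/ and viewed, and the job is handed in when it is done.

Besides the shell and the picture viewer there is one more tool, called after "Call:" as name([rows], argument=value, ...), one row to a line, values as JSON. move_arm: Moves the arm, as the interface text tells. Its arguments: {"type":"object","properties":{"increments":{"type":"array"},"gripper":{"type":"number"}},"required":["increments"]}

```bash
mkdir -p pics; python3 - <<'E'
from bench import get_obs, viewer, workorder, ctrl
import cv2,numpy as np
print(get_obs()); print(ctrl.grip_point_offset)
for n in ("top","side"):
    p,d=viewer.camera(n); cv2.imwrite(f"pics/{n}0.png",p[:,:,::-1]); np.save(f"{n}_d.npy",d); np.save(f"{n}_p.npy",p)
    print(n,viewer.get_calibration(n), d.min(), d.max(),(d==0).mean())
E
```

```text
{'time_s': 0.0, 'q': array([-1.52231369e+00,  1.81546967e-01,  1.60800218e+00, -3.03046568e-05,
        1.35379204e+00, -2.06284213e-01]), 'dq': array([ 0.0008393 , -0.0002608 ,  0.00093417, -0.00061175, -0.00024875,
        0.0006436 ]), 'joint_efforts': array([-1.33171612e-03, -4.44873726e+01, -3.51338446e+01, -3.38167310e-04,
        9.09426453e-03, -1.48156943e-05]), 'eef_pos': array([ 0.14489753, -0.55582884,  0.20388368]), 'eef_rot': array([-6.55395793e-04,  7.91209572e-01, -6.11544479e-01, -5.78801394e-04]), 'wrist_force': array([-0.16534843, -0.51162359,  0.41191462]), 'torque': array([-0.01567284,  0.02341879, -0.05494608]), 'opening': 1.001464810660849}
0.0187
top {'intrinsics': array([[511.42395205,   0.        , 318.34910002],
       [  0.        , 511.42395205, 242.98633409],
       [  0.        ,   0.        ,   1.        ]]), 'origin': array([ 0.40396614, -0.02755813,  1.1407326 ]), 'attitude': array([-0.6987634 , -0.01275461,  0.01157991,  0.7151454 ])} 0.0 1.9429446 0.003938802083333333
side {'intrinsics': array([[451.88408858,   0.        , 309.81162104],
       [  0.        , 451.88408858, 239.45948282],
       [  0.        ,   0.        ,   1.        ]]), 'origin': array([ 0.32361081, -0.54711487,  0.72732435]), 'attitude': array([ 0.93765547,  0.32030924, -0.04467659, -0.12731149])} 0.0 3.0138803 0.0040625
```

View pics/top0.png

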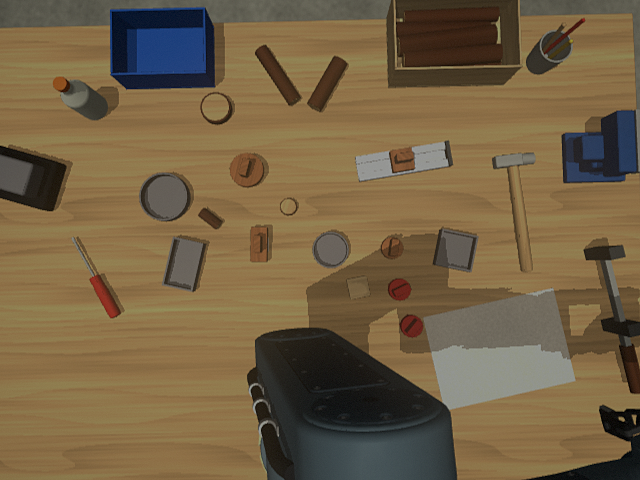

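View pics/side0.png

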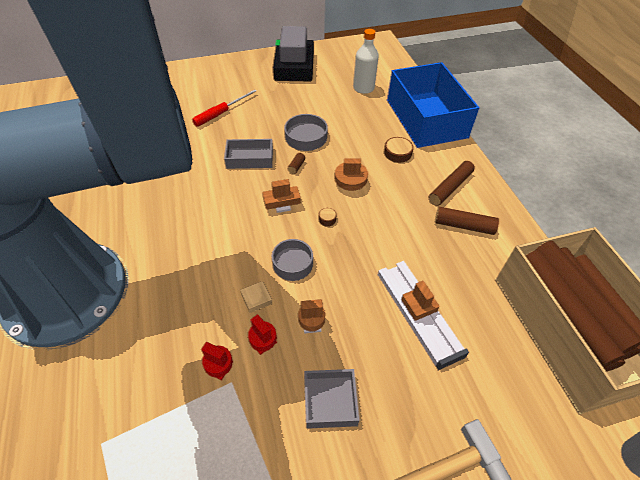

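The top view (up is +x, left is +y) shows these, by pixel:
- **Stops:** long (260,243), large round (247,168), small round (391,246), and square in the track (402,160). The red look-alikes at (399,289) and (411,325) are not meant.
- **Trays:** large dish (165,197), long (186,263), small dish (331,249), square (456,249).
- **Track:** open end on the left (357,165), steel plate on the right (449,152).

```bash
cat > h.py <<'E'
import numpy as np,cv2
from scipy.spatial.transform import Rotation as R
from bench import get_obs, viewer, workorder, ctrl
def Rq(q): return R.from_quat([q[1],q[2],q[3],q[0]])
def cloud(name,d):
    c=viewer.get_calibration(name);K=c['intrinsics']
    v,u=np.mgrid[:d.shape[0],:d.shape[1]]
    P=np.stack([(u-K[0,2])/K[0,0]*d,-(v-K[1,2])/K[1,1]*d,-d],-1)
    return Rq(c['attitude']).apply(P.reshape(-1,3)).reshape(P.shape)+c['origin']
def rect(pts):
    (c,s,a)=cv2.minAreaRect((pts*1000).astype(np.float32)); 
    if s[0]<s[1]: s=(s[1],s[0]);a+=90
    return np.round(c,1),np.round(s,1),round((a+90)%180-90,1)
E
python3 - <<'E'
from h import *
for n,boxes in (("top",dict(long=(260,243),large=(247,168),small=(391,246),square=(402,160),red=(399,289),ltray=(186,263),ldish=(165,197),sdish=(331,249),stray=(456,249))),
  ("side",dict(long=(282,195),large=(351,173),small=(312,316),square=(421,301),ltray=(249,153),ldish=(306,131),sdish=(293,258),stray=(332,399)))):
    d=np.load(n+"_d.npy");p=np.load(n+"_p.npy");W=cloud(n,d)
    print(n,"bench z",np.median(W[300:320,20:80,2]) if n=="top" else np.median(W[230:260,160:230,2]))
    for k,(u,v) in boxes.items():
        r=34 if n=="top" else 40
        w=W[v-r:v+r,u-r:u+r].reshape(-1,3);c=p[v-r:v+r,u-r:u+r].reshape(-1,3).astype(int)
        ctr=W[v,u]
        near=np.hypot(*(w-ctr)[:,:2].T)<.075
        z=w[:,2]
        if 'tray' in k or 'dish' in k:
            grey=(c.max(1)-c.min(1))<28
            m=near&grey&(z>.024)&(z<.036)
            print(k,"rim",rect(w[m,:2]),"z",np.round(np.median(z[m]),4),m.sum(), "circ",np.round(np.array(cv2.minEnclosingCircle((w[m,:2]*1000).astype(np.float32))[0]),1))
        else:
            o=.004 if k=='square' else 0
            m=near&(z>.064+o)&(z<.08)
            print(k,"grip",rect(w[m,:2]),"z",np.round(np.median(z[m]),4),m.sum())
            m=near&(z>.029+o)&(z<.041+o)
            print(k,"  body",rect(w[m,:2]),"z",np.round(np.median(z[m]),4),m.sum())
    if n=="top":
        m=(W[130:190,345:465,2]);w=W[130:190,345:465].reshape(-1,3);c=p[130:190,345:465].reshape(-1,3).astype(int)
        g=((c.max(1)-c.min(1))<30)&(w[:,2]>.011)&(w[:,2]<.02); print("track",rect(w[g,:2]),g.sum(),cv2.boxPoints(cv2.minAreaRect((w[g,:2]*1000).astype(np.float32))).round())
E
```

```text
top bench z 5.004123903917801e-06
long grip (array([444. , 103.3]), array([33.9, 15.3]), -0.4) z 0.07 135
long   body (array([444.3, 103.1]), array([76.2, 36.2]), -3.2) z 0.035 429
large grip (array([606.9, 127.1]), array([35.5, 16. ]), -15.5) z 0.0697 135
large   body (array([606.9, 126.7]), array([72.6, 72.4]), 76.3) z 0.0348 719
small grip (array([ 429.5, -185.2]), array([35.8, 16.1]), -10.3) z 0.0703 134
small   body (array([ 406.5, -190.7]), array([93.8, 46.2]), 13.6) z 0.0352 234
square grip (array([ 620.6, -211.7]), array([36.5, 16.3]), -82.2) z 0.0739 139
square   body (array([ 620.3, -211.6]), array([48.7, 47.4]), 8.5) z 0.0391 317
red grip (array([ 340.8, -198. ]), array([145.7,  35.6]), 22.0) z 0.0699 148
red   body (array([ 341.8, -198.3]), array([149.3,  46.8]), 11.2) z 0.0352 331
ltray rim (array([404.3, 270.2]), array([107.6,  68.8]), -14.0) z 0.0297 332 circ [404.6 270.3]
ldish rim (array([553.3, 310.1]), array([104. , 103.5]), 42.6) z 0.0292 299 circ [552.7 310.3]
sdish rim (array([427.7, -51.8]), array([77.7, 76.8]), 62.0) z 0.0296 178 circ [427.6 -51.5]
stray rim (
[... 546 characters left out ...]
33 462
small grip (array([ 427.6, -186.3]), array([35.3, 17.1]), -9.7) z 0.0679 192
small   body (array([ 402.1, -191.5]), array([97.5, 39.5]), 3.0) z 0.0331 331
square grip (array([ 618.3, -213.7]), array([35.3, 17.1]), -84.4) z 0.0719 189
square   body (array([ 618.2, -213.3]), array([48.7, 48.2]), -81.9) z 0.0373 411
ltray rim (array([403.3, 268.5]), array([106.8,  72.4]), -13.9) z 0.0274 272 circ [402.4 267.5]
ldish rim (array([552., 309.]), array([105.9, 100.6]), 70.9) z 0.0272 205 circ [551.4 309.4]
sdish rim (array([427. , -53.5]), array([78.4, 76.4]), 77.2) z 0.0276 262 circ [427.2 -52.5]
stray rim (array([ 419.5, -326.7]), array([81.2, 79. ]), 77.0) z 0.0281 570 circ [ 418.9 -327. ]
```

```bash
cat >> h.py <<'E'
def go(x,y,z,phi):
    o=get_obs();r=Rq(o['eef_rot']);M=r.as_matrix();cur=np.degrees(np.arctan2(M[1,0],M[0,0]))
    s=r.inv().apply(np.array([x,y,z])-o['eef_pos'])*1000
    t=(cur-phi+90)%180-90
    print("phi",cur.round(2),"pos",(o['eef_pos']*1000).round(1),"shift mm",s.round(1),"turn",round(t,2),"open",round(o['opening'],3),"F",o['wrist_force'].round(1),"q6",o['q'][5].round(2),"t",round(o['time_s'],2))
E
python3 - <<'E'
from h import *
go(.6195,-.2127,.120,8.3)
# enlarged crop of stops
p=np.load("top_p.npy");c=p[130:350,220:500,::-1];cv2.imwrite("pics/crop0.png",cv2.resize(c,None,fx=2.8,fy=2.7,interpolation=cv2.INTER_CUBIC)[:600,:800])
E
```

```text
phi -75.4 pos [ 144.9 -555.9  204. ] shift mm [-212.3 -545.7   84.5] turn -83.7 open 0.999 F [ 1.1  0.3 -0.1] q6 -0.21 t 0.1
```

View pics/crop0.png

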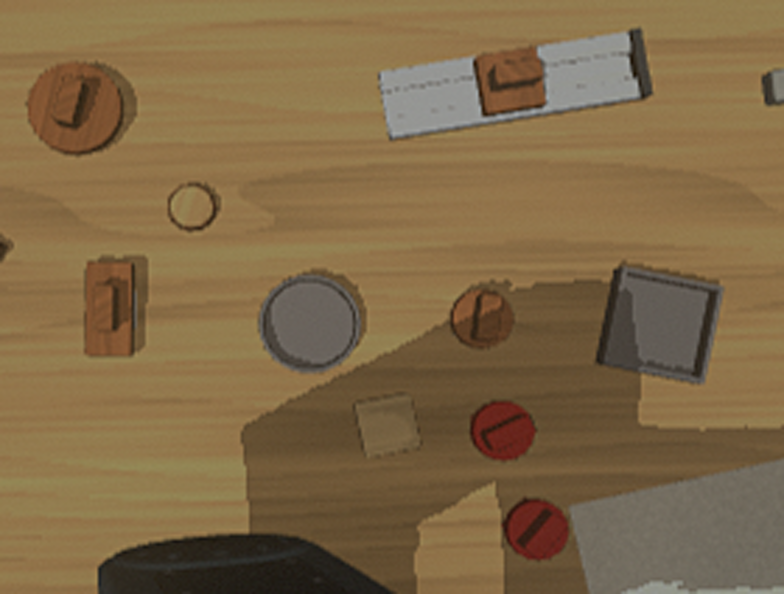

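The crop confirms it. The wooden small round stop is at crop (482,316), and the two red ones at (503,430) and (537,528) are decoys. The square stop sits in the track with its dark end plate on the right, so the open end is on the left. I'll go above the square stop first.

Call:
move_arm([
  {"tx": -0.01, "ty": -0.025, "turn": -5},
  {"tx": -0.025, "ty": -0.063, "turn": -11},
  {"tx": -0.04, "ty": -0.1, "turn": -17},
  {"tx": -0.055, "ty": -0.138, "turn": -23},
  {"tx": -0.07, "ty": -0.176, "turn": -29},
  {"tx": -0.085, "ty": -0.214, "turn": -35},
  {"tx": -0.1, "ty": -0.252, "turn": -41},
  {"tx": -0.115, "ty": -0.29, "turn": -47},
  {"tx": -0.13, "ty": -0.328, "turn": -53},
  {"tx": -0.145, "ty": -0.366, "turn": -59},
  {"tx": -0.16, "ty": -0.404, "turn": -65},
  {"tx": -0.175, "ty": -0.442, "tz": 0.02, "turn": -71},
  {"tx": -0.19, "ty": -0.48, "tz": 0.04, "turn": -76},
  {"tx": -0.202, "ty": -0.515, "tz": 0.06, "turn": -80},
  {"tx": -0.212, "ty": -0.546, "tz": 0.084, "turn": -83.7},
  {"tx": -0.212, "ty": -0.546, "tz": 0.084, "turn": -83.7},
  {"tx": -0.212, "ty": -0.546, "tz": 0.084, "turn": -83.7},
  {"tx": -0.212, "ty": -0.546, "tz": 0.084, "turn": -83.7},
], gripper=1)

```text
validation failed for argument at $.in...
```

```bash
python3 - <<'E'
from h import *
go(.6195,-.2127,.046,8.3)
E
```

```text
phi -75.4 pos [ 144.9 -555.9  204. ] shift mm [-212.2 -545.7  158.5] turn -83.7 open 0.999 F [ 1.1  0.3 -0.1] q6 -0.21 t 0.1
```

Call:
move_arm([
  {"tx": -0.01, "ty": -0.025, "tz": 0, "turn": -5},
  {"tx": -0.025, "ty": -0.063, "tz": 0, "turn": -11},
  {"tx": -0.04, "ty": -0.1, "tz": 0, "turn": -17},
  {"tx": -0.055, "ty": -0.138, "tz": 0, "turn": -23},
  {"tx": -0.07, "ty": -0.176, "tz": 0, "turn": -29},
  {"tx": -0.085, "ty": -0.214, "tz": 0, "turn": -35},
  {"tx": -0.1, "ty": -0.252, "tz": 0, "turn": -41},
  {"tx": -0.115, "ty": -0.29, "tz": 0, "turn": -47},
  {"tx": -0.13, "ty": -0.328, "tz": 0, "turn": -53},
  {"tx": -0.145, "ty": -0.366, "tz": 0, "turn": -59},
  {"tx": -0.16, "ty": -0.404, "tz": 0, "turn": -65},
  {"tx": -0.175, "ty": -0.442, "tz": 0.02, "turn": -71},
  {"tx": -0.19, "ty": -0.48, "tz": 0.04, "turn": -76},
  {"tx": -0.202, "ty": -0.515, "tz": 0.06, "turn": -80},
  {"tx": -0.212, "ty": -0.546, "tz": 0.084, "turn": -83.7},
  {"tx": -0.212, "ty": -0.546, "tz": 0.084, "turn": -83.7},
  {"tx": -0.212, "ty": -0.546, "tz": 0.084, "turn": -83.7},
  {"tx": -0.212, "ty": -0.546, "tz": 0.084, "turn": -83.7},
], gripper=1)

```text
time_s: 1.6
eef_pos: [0.6194, -0.2135, 0.1201]
eef_rot: [-0.0, 0.997, 0.072, -0.001]
wrist_force: [0.0, -0.3, 1.5]
opening: 1.002
```

```bash
python3 - <<'E'
from h import *
go(.6195,-.2127,.046,8.3)
E
```

```text
phi 8.31 pos [ 619.4 -213.5  120.1] shift mm [ 0.3 -0.7 74.1] turn 0.01 open 1.002 F [ 0.  -0.3  1.5] q6 -0.66 t 1.6
```

Call:
move_arm([
  {"tx": 0, "ty": 0, "tz": 0.02, "turn": 0},
  {"tx": 0, "ty": -0.001, "tz": 0.045, "turn": 0},
  {"tx": 0, "ty": -0.001, "tz": 0.06, "turn": 0},
  {"tx": 0, "ty": -0.001, "tz": 0.07, "turn": 0},
  {"tx": 0, "ty": -0.001, "tz": 0.074, "turn": 0},
  {"tx": 0, "ty": -0.001, "tz": 0.074, "turn": 0},
  {"tx": 0, "ty": -0.001, "tz": 0.074, "turn": 0},
], gripper=1)

```text
time_s: 2.18
eef_pos: [0.6203, -0.2138, 0.0483]
eef_rot: [0.001, 0.997, 0.072, 0.001]
wrist_force: [-0.2, 0.6, 0.2]
opening: 0.999
```

Call:
move_arm([
  {"tx": 0, "ty": 0, "tz": 0, "turn": 0},
  {"tx": 0, "ty": 0, "tz": 0, "turn": 0},
  {"tx": 0, "ty": 0, "tz": 0, "turn": 0},
  {"tx": 0, "ty": 0, "tz": 0, "turn": 0},
  {"tx": 0, "ty": 0, "tz": 0, "turn": 0},
  {"tx": 0, "ty": 0, "tz": 0, "turn": 0},
  {"tx": 0, "ty": 0, "tz": 0, "turn": 0},
  {"tx": 0, "ty": 0, "tz": 0, "turn": 0},
  {"tx": 0, "ty": 0, "tz": 0, "turn": 0},
  {"tx": 0, "ty": 0, "tz": 0, "turn": 0},
], gripper=0)

```text
time_s: 3.02
eef_pos: [0.6212, -0.2132, 0.048]
eef_rot: [0.001, 0.997, 0.072, 0.002]
wrist_force: [1.6, -0.1, 5.1]
opening: 0.0
```

```bash
python3 - <<'E'
from h import *
go(.6195,-.2127,.046,8.3)
p,d=viewer.camera("side"); cv2.imwrite("pics/g1.png",cv2.resize(p[220:400,330:510,::-1],None,fx=3,fy=3))
E
```

```text
phi 8.3 pos [ 621.2 -213.2   48. ] shift mm [-1.6 -0.7  2. ] turn -0.0 open 0.0 F [ 1.6 -0.1  5.1] q6 -0.66 t 3.02
```

View pics/g1.png

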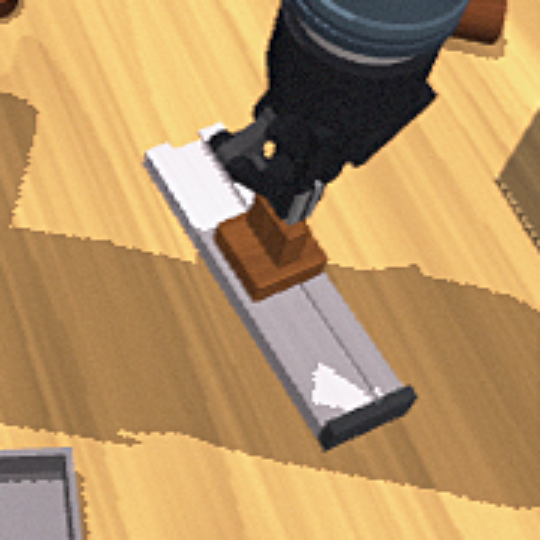

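```bash
python3 - <<'E'
from h import *
p,d=viewer.camera("side"); cv2.imwrite("pics/g2.png",cv2.resize(p[230:330,380:480,::-1],None,fx=6,fy=6,interpolation=cv2.INTER_CUBIC))
W=cloud("side",d)
np.set_printoptions(linewidth=200,suppress=True)
print((W[270:305:3,405:455:4]*1000).round(0).astype(int).tolist())
E
```

```text
[[[563, -222, 166], [568, -225, 168], [574, -225, 166], [582, -224, 160], [604, -206, 127], [593, -228, 163], [601, -228, 159], [605, -231, 163], [608, -235, 167], [626, -224, 144], [628, -230, 152], [637, -228, 146], [652, -221, 129]], [[561, -226, 164], [567, -228, 165], [576, -225, 157], [580, -229, 161], [601, -212, 127], [609, -211, 123], [606, -223, 142], [605, -233, 157], [614, -232, 151], [626, -226, 139], [630, -230, 143], [646, -222, 125], [721, -156, -2]], [[560, -230, 161], [564, -234, 166], [572, -232, 160], [581, -231, 155], [598, -218, 129], [605, -218, 127], [606, -226, 138], [607, -233, 147], [617, -231, 140], [631, -224, 124], [703, -159, -1], [710, -161, -1], [717, -163, -1]], [[625, -146, 1], [565, -234, 158], [573, -233, 153], [581, -232, 148], [592, -228, 139], [603, -223, 126], [606, -229, 133], [616, -226, 124], [624, -226, 121], [632, -226, 118], [700, -164, -3], [707, -167, -1], [715, -168, -3]], [[622, -152, 1], [625, -160, 13], [576, -232, 142], [584, -231, 136], [592, -231, 133], [601, -229, 127], [609, -228, 122], [618, -227, 117], [629, -223, 106], [689
[... 923 characters left out ...]
692, -197, -1], [699, -199, -1]], [[596, -200, 35], [600, -204, 41], [608, -205, 38], [610, -213, 50], [611, -221, 63], [613, -227, 73], [620, -229, 72], [660, -195, -1], [668, -197, -2], [675, -199, -1], [682, -201, -1], [689, -203, -2], [696, -205, 0]], [[593, -206, 37], [601, -207, 34], [606, -210, 37], [610, -215, 44], [612, -223, 55], [613, -230, 68], [621, -231, 65], [639, -220, 38], [665, -203, -2], [673, -204, -3], [679, -207, -2], [685, -210, 0], [694, -210, -3]], [[593, -209, 30], [597, -214, 37], [604, -216, 38], [611, -217, 37], [612, -225, 49], [615, -231, 58], [623, -231, 54], [638, -225, 37], [662, -209, -1], [670, -210, -3], [677, -212, -3], [683, -215, -1], [690, -217, -1]]]
```

View pics/g2.png

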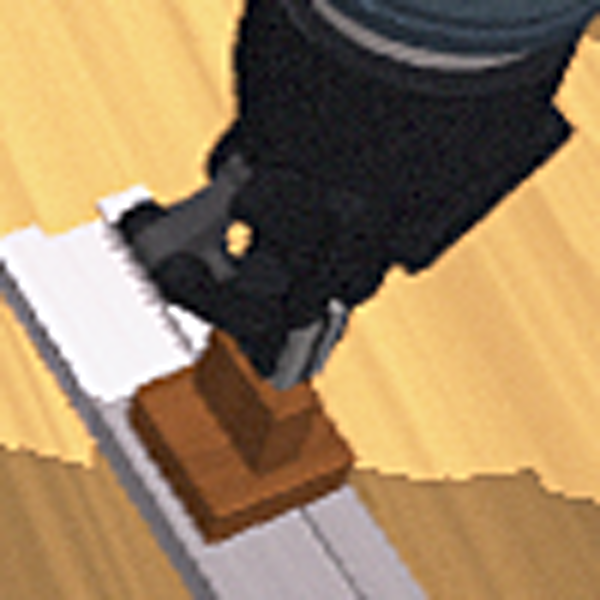

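The side view shows the jaws shut on top of the grip, around crop (300,345), so they are not around it. The fingertips are at z≈0.075 while the TCP reads 0.048. I'll raise the arm clear and check where the fingertips really are.

Call:
move_arm([
  {"tx": 0, "ty": 0, "tz": -0.02, "turn": 0},
  {"tx": 0, "ty": 0, "tz": -0.05, "turn": 0},
  {"tx": 0, "ty": 0, "tz": -0.06, "turn": 0},
  {"tx": 0, "ty": 0, "tz": -0.06, "turn": 0},
  {"tx": 0, "ty": 0, "tz": -0.06, "turn": 0},
])

```text
time_s: 3.53
eef_pos: [0.6198, -0.2127, 0.1066]
eef_rot: [0.0, 0.997, 0.072, 0.0]
wrist_force: [-0.5, 0.3, 0.7]
opening: 0.001
```

```bash
python3 - <<'E'
from h import *
go(.6195,-.2127,.046,8.3)
p,d=viewer.camera("side"); cv2.imwrite("pics/g3.png",cv2.resize(p[200:330,350:480,::-1],None,fx=4.5,fy=4.5,interpolation=cv2.INTER_CUBIC))
W=cloud("side",d);w=W[200:330,350:480].reshape(-1,3)*1000
m=(np.abs(w[:,0]-620)<20)&(np.abs(w[:,1]+213)<20)
for z in range(30,160,5):
    k=m&(w[:,2]>=z)&(w[:,2]<z+5)
    if k.sum()>0: print(z,k.sum(),np.median(w[k],0).round(0),w[k].min(0).round(0),w[k].max(0).round())
E
```

```text
phi 8.3 pos [ 619.8 -212.7  106.6] shift mm [-0.3 -0.  60.6] turn 0.0 open 0.001 F [-0.5  0.3  0.7] q6 -0.66 t 3.53
30 7 [ 610. -210.   35.] [ 601. -230.   33.] [ 617. -198.   35.]
35 180 [ 608. -221.   37.] [ 600. -233.   35.] [ 640. -193.   40.]
40 34 [ 612. -219.   42.] [ 600. -232.   40.] [ 633. -197.   45.]
45 38 [ 612. -221.   47.] [ 608. -232.   45.] [ 627. -198.   50.]
50 27 [ 612. -220.   52.] [ 609. -231.   50.] [ 628. -197.   55.]
55 39 [ 612. -222.   57.] [ 609. -232.   55.] [ 628. -198.   60.]
60 33 [ 612. -221.   62.] [ 608. -231.   60.] [ 628. -198.   65.]
65 48 [ 613. -220.   68.] [ 608. -232.   65.] [ 628. -198.   70.]
70 162 [ 619. -213.   72.] [ 610. -232.   70.] [ 628. -196.   75.]
75 1 [ 615. -215.   75.] [ 615. -215.   75.] [ 615. -215.   75.]
130 5 [ 614. -222.  135.] [ 613. -224.  133.] [ 620. -220.  135.]
135 17 [ 615. -224.  138.] [ 606. -225.  135.] [ 626. -210.  140.]
140 36 [ 614. -222.  143.] [ 605. -226.  140.] [ 633. -211.  145.]
145 28 [ 614. -222.  148.] [ 605. -226.  145.] [ 634. -210.  150.]
150 28 [ 615. -223.  152.] [ 605. -225.  150.] [ 632. -217.  155.]
155 30 [ 615. -222.  157.] [ 605. -225.  155.] [ 633. -218.  160.]
```

View pics/g3.png

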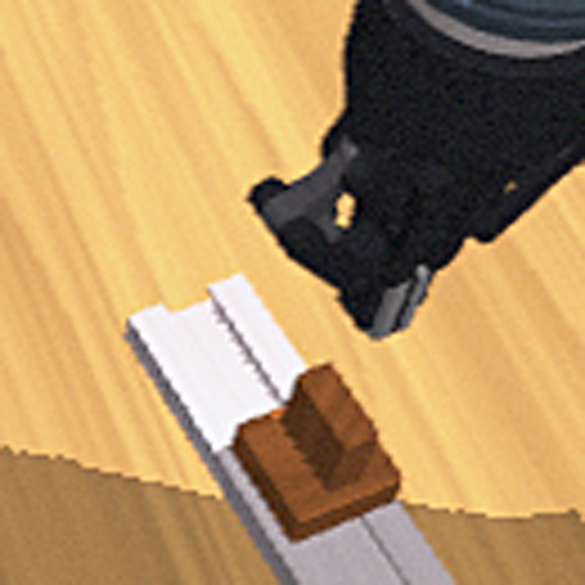

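The shut fingertips measure z≈0.135 at a TCP reading of 0.1066, so they end about 28 mm behind the reported TCP. The earlier contact at reading 0.048 on a 74 mm high grip agrees with that. The stop hasn't moved (grip still at 619,-213). I'll allow for the offset and use a reading of about 0.018 for the square stop.

Call:
move_arm([
  {"tx": 0, "ty": 0, "tz": 0, "turn": 0},
  {"tx": 0, "ty": 0, "tz": 0, "turn": 0},
  {"tx": 0, "ty": 0, "tz": 0, "turn": 0},
  {"tx": 0, "ty": 0, "tz": 0, "turn": 0},
  {"tx": 0, "ty": 0, "tz": 0, "turn": 0},
  {"tx": 0, "ty": 0, "tz": 0, "turn": 0},
  {"tx": 0, "ty": 0, "tz": 0, "turn": 0},
  {"tx": 0, "ty": 0, "tz": 0, "turn": 0},
], gripper=1)

```text
time_s: 4.25
eef_pos: [0.6198, -0.2127, 0.1068]
eef_rot: [0.0, 0.997, 0.072, 0.0]
wrist_force: [-0.4, 0.3, -0.1]
opening: 0.999
```

Call:
move_arm([
  {"tx": 0, "ty": 0, "tz": 0.02, "turn": 0},
  {"tx": 0, "ty": 0, "tz": 0.045, "turn": 0},
  {"tx": 0, "ty": 0, "tz": 0.065, "turn": 0},
  {"tx": 0, "ty": 0, "tz": 0.08, "turn": 0},
  {"tx": 0, "ty": 0, "tz": 0.088, "turn": 0},
  {"tx": 0, "ty": 0, "tz": 0.088, "turn": 0},
  {"tx": 0, "ty": 0, "tz": 0.088, "turn": 0},
])

```text
time_s: 4.83
eef_pos: [0.62, -0.2128, 0.019]
eef_rot: [0.0, 0.997, 0.072, 0.0]
wrist_force: [-0.1, -0.4, 1.2]
opening: 1.0
```

Call:
move_arm([
  {"tx": 0, "ty": 0, "tz": 0, "turn": 0},
  {"tx": 0, "ty": 0, "tz": 0, "turn": 0},
  {"tx": 0, "ty": 0, "tz": 0, "turn": 0},
  {"tx": 0, "ty": 0, "tz": 0, "turn": 0},
  {"tx": 0, "ty": 0, "tz": 0, "turn": 0},
  {"tx": 0, "ty": 0, "tz": 0, "turn": 0},
  {"tx": 0, "ty": 0, "tz": 0, "turn": 0},
  {"tx": 0, "ty": 0, "tz": 0, "turn": 0},
], gripper=0)

```text
time_s: 5.5
eef_pos: [0.6201, -0.2129, 0.0193]
eef_rot: [0.0, 0.997, 0.072, 0.0]
wrist_force: [0.3, -1.1, 2.5]
opening: 0.177
```

```bash
python3 - <<'E'
from h import *
go(.6195,-.2127,.018,8.3)
p,d=viewer.camera("side"); cv2.imwrite("pics/g4.png",cv2.resize(p[220:350,350:480,::-1],None,fx=4.5,fy=4.5,interpolation=cv2.INTER_CUBIC))
E
```

```text
phi 8.3 pos [ 620.1 -212.9   19.3] shift mm [-0.6 -0.3  1.3] turn 0.0 open 0.177 F [ 0.3 -1.1  2.5] q6 -0.66 t 5.5
```

View pics/g4.png

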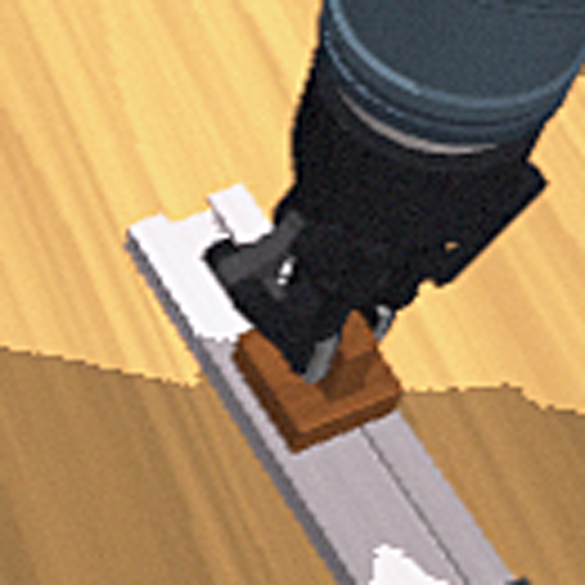

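The pads now straddle the grip, around crop (345,345), and the opening of 0.177 ≈ 15–16 mm fits the grip's thickness. Next I slide it along -ty toward the open end, raised 1 mm to relieve friction.

Call:
move_arm([
  {"tx": 0, "ty": -0.002, "tz": -0.001, "turn": 0},
  {"tx": 0, "ty": -0.006, "tz": -0.001, "turn": 0},
  {"tx": 0, "ty": -0.012, "tz": -0.001, "turn": 0},
  {"tx": 0, "ty": -0.02, "tz": -0.001, "turn": 0},
  {"tx": 0, "ty": -0.03, "tz": -0.001, "turn": 0},
  {"tx": 0, "ty": -0.04, "tz": -0.001, "turn": 0},
  {"tx": 0, "ty": -0.05, "tz": -0.001, "turn": 0},
  {"tx": 0, "ty": -0.06, "tz": -0.001, "turn": 0},
  {"tx": 0, "ty": -0.07, "tz": -0.001, "turn": 0},
  {"tx": 0, "ty": -0.08, "tz": -0.001, "turn": 0},
  {"tx": 0, "ty": -0.08, "tz": -0.001, "turn": 0},
])

```text
time_s: 6.47
eef_pos: [0.6076, -0.131, 0.0196]
eef_rot: [-0.001, 0.997, 0.073, -0.0]
wrist_force: [-0.2, -0.6, -3.8]
opening: 0.176
```

```bash
python3 - <<'E'
from h import *
go(.5998,-.079,.018,8.3)
p,d=viewer.camera("side"); cv2.imwrite("pics/g5.png",cv2.resize(p[180:350,320:490,::-1],None,fx=3.5,fy=3.5,interpolation=cv2.INTER_CUBIC))
E
```

```text
phi 8.4 pos [ 607.6 -131.    19.6] shift mm [ -0.1 -52.5   1.6] turn 0.1 open 0.176 F [-0.2 -0.6 -3.8] q6 -0.55 t 6.47
```

View pics/g5.png

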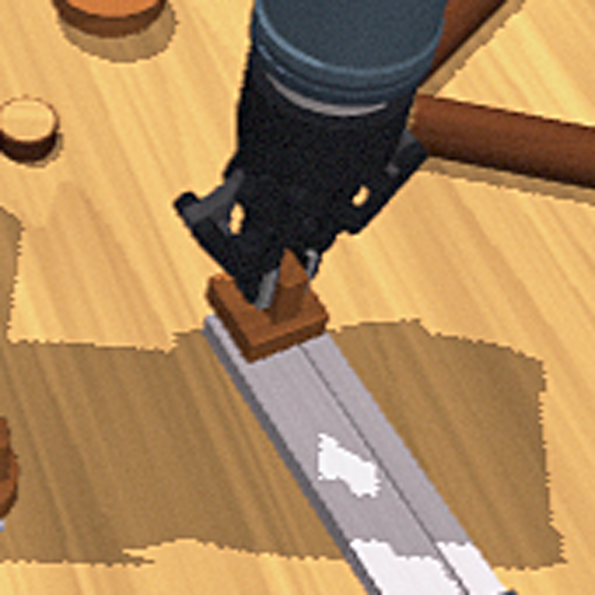

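The stop has followed the jaws to the open end, crop (268,315), with under 5 N on the wrist. I'll go 60 mm further and then lift.

Call:
move_arm([
  {"tx": 0, "ty": -0.004, "tz": 0, "turn": 0},
  {"tx": 0, "ty": -0.012, "tz": 0, "turn": 0},
  {"tx": 0, "ty": -0.022, "tz": 0, "turn": 0},
  {"tx": 0, "ty": -0.032, "tz": 0, "turn": 0},
  {"tx": 0, "ty": -0.042, "tz": 0, "turn": 0},
  {"tx": 0, "ty": -0.052, "tz": 0, "turn": 0},
  {"tx": 0, "ty": -0.06, "tz": 0, "turn": 0},
  {"tx": 0, "ty": -0.06, "tz": 0, "turn": 0},
  {"tx": 0, "ty": -0.06, "tz": -0.01, "turn": 0},
  {"tx": 0, "ty": -0.06, "tz": -0.03, "turn": 0},
  {"tx": 0, "ty": -0.06, "tz": -0.06, "turn": 0},
  {"tx": 0, "ty": -0.06, "tz": -0.09, "turn": 0},
  {"tx": 0, "ty": -0.06, "tz": -0.11, "turn": 0},
  {"tx": 0, "ty": -0.06, "tz": -0.11, "turn": 0},
])

```text
time_s: 7.68
eef_pos: [0.6034, -0.0759, 0.1365]
eef_rot: [0.002, 0.997, 0.072, 0.005]
wrist_force: [1.1, -0.2, -0.4]
opening: 0.173
```

```bash
python3 - <<'E'
from h import *
go(.420,-.326,.125,-13)
p,d=viewer.camera("side"); cv2.imwrite("pics/g6.png",cv2.resize(p[100:300,260:460,::-1],None,fx=3,fy=3,interpolation=cv2.INTER_CUBIC))
E
```

```text
phi 8.27 pos [603.4 -75.9 136.5] shift mm [-217.6  221.    10.6] turn 21.27 open 0.173 F [ 1.1 -0.2 -0.4] q6 -0.46 t 7.68
```

View pics/g6.png

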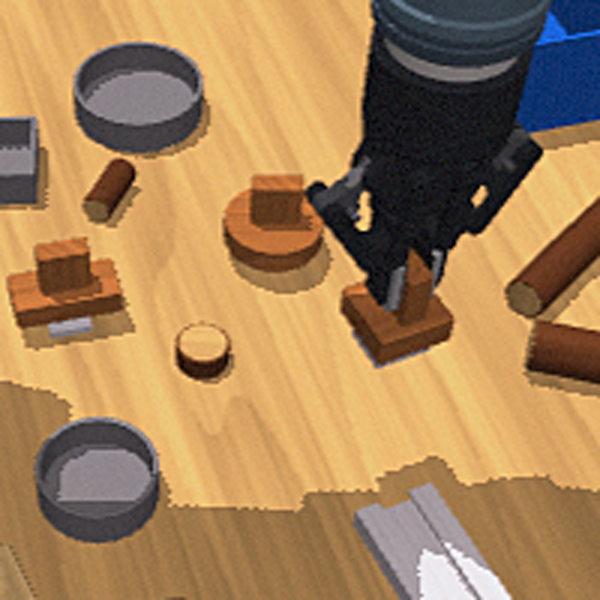

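The square stop is clear of the track and held level, crop (400,320). Now to its tray.

Call:
move_arm([
  {"tx": -0.01, "ty": 0.01, "tz": 0, "turn": 1},
  {"tx": -0.03, "ty": 0.03, "tz": 0, "turn": 3},
  {"tx": -0.055, "ty": 0.055, "tz": 0, "turn": 6},
  {"tx": -0.08, "ty": 0.08, "tz": 0, "turn": 9},
  {"tx": -0.105, "ty": 0.105, "tz": 0, "turn": 12},
  {"tx": -0.13, "ty": 0.13, "tz": 0, "turn": 15},
  {"tx": -0.155, "ty": 0.157, "tz": 0, "turn": 18},
  {"tx": -0.18, "ty": 0.183, "tz": 0, "turn": 20},
  {"tx": -0.2, "ty": 0.203, "tz": 0, "turn": 21.3},
  {"tx": -0.213, "ty": 0.216, "tz": 0.005, "turn": 21.3},
  {"tx": -0.2175, "ty": 0.221, "tz": 0.01, "turn": 21.3},
  {"tx": -0.2175, "ty": 0.221, "tz": 0.01, "turn": 21.3},
  {"tx": -0.2175, "ty": 0.221, "tz": 0.01, "turn": 21.3},
  {"tx": -0.2175, "ty": 0.221, "tz": 0.01, "turn": 21.3},
])

```text
time_s: 8.9
eef_pos: [0.4162, -0.3231, 0.1191]
eef_rot: [-0.001, 0.994, -0.113, -0.001]
wrist_force: [-0.6, -0.0, -1.5]
opening: 0.176
```

```bash
python3 - <<'E'
from h import *
go(.420,-.326,.022,-13)
p,d=viewer.camera("side"); cv2.imwrite("pics/g7.png",cv2.resize(p[280:480,230:430,::-1],None,fx=3,fy=3,interpolation=cv2.INTER_CUBIC))
E
```

```text
phi -12.97 pos [ 416.2 -323.1  119.1] shift mm [ 4.4  2.1 97.1] turn 0.03 open 0.176 F [-0.6 -0.  -1.5] q6 -0.66 t 8.9
```

View pics/g7.png

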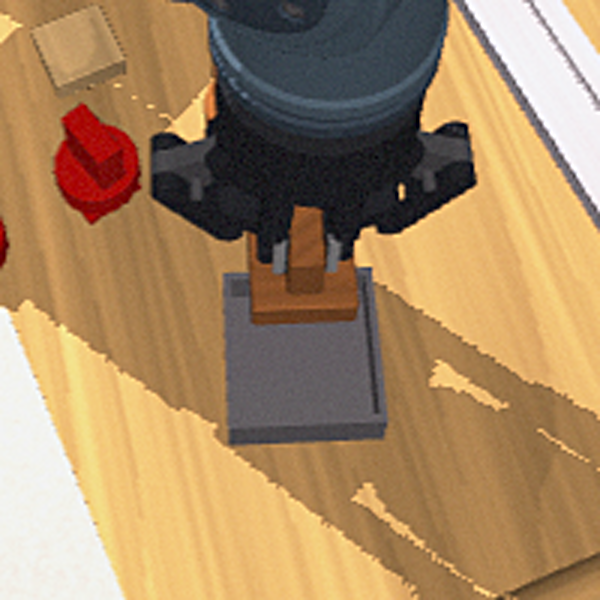

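```bash
python3 - <<'E'
from h import *
viewer.camera("side"); go(.420,-.326,.0205,-13)
E
```

```text
phi -12.91 pos [ 416.8 -323.2  119.7] shift mm [ 3.8  2.  99.2] turn 0.09 open 0.174 F [ 0.9 -0.7 -1.6] q6 -0.66 t 9.0
```

Call:
move_arm([
  {"tx": 0.004, "ty": 0.002, "tz": 0.01, "turn": 0},
  {"tx": 0.004, "ty": 0.002, "tz": 0.03, "turn": 0},
  {"tx": 0.004, "ty": 0.002, "tz": 0.05, "turn": 0},
  {"tx": 0.004, "ty": 0.002, "tz": 0.07, "turn": 0},
  {"tx": 0.004, "ty": 0.002, "tz": 0.082, "turn": 0},
  {"tx": 0.004, "ty": 0.002, "tz": 0.09, "turn": 0},
  {"tx": 0.004, "ty": 0.002, "tz": 0.09, "turn": 0},
  {"tx": 0.004, "ty": 0.002, "tz": 0.09, "turn": 0},
])

```text
time_s: 9.67
eef_pos: [0.42, -0.3271, 0.0298]
eef_rot: [-0.0, 0.994, -0.113, -0.0]
wrist_force: [0.4, -0.0, -2.2]
opening: 0.177
```

```bash
python3 - <<'E'
from h import *
go(.420,-.326,.0205,-13)
E
```

```text
phi -12.98 pos [ 420.  -327.1   29.8] shift mm [-0.2 -1.1  9.3] turn 0.02 open 0.177 F [ 0.4 -0.  -2.2] q6 -0.66 t 9.67
```

Call:
move_arm([
  {"tx": 0, "ty": -0.001, "tz": 0.003, "turn": 0},
  {"tx": 0, "ty": -0.001, "tz": 0.006, "turn": 0},
  {"tx": 0, "ty": -0.001, "tz": 0.009, "turn": 0},
  {"tx": 0, "ty": -0.001, "tz": 0.009, "turn": 0},
  {"tx": 0, "ty": -0.001, "tz": 0.009, "turn": 0},
])

```text
time_s: 10.08
eef_pos: [0.4199, -0.3261, 0.0209]
eef_rot: [0.0, 0.994, -0.113, 0.0]
wrist_force: [0.0, -0.1, -1.0]
opening: 0.175
```

Call:
move_arm([
  {"tx": 0, "ty": 0, "tz": 0, "turn": 0},
  {"tx": 0, "ty": 0, "tz": 0, "turn": 0},
  {"tx": 0, "ty": 0, "tz": 0, "turn": 0},
  {"tx": 0, "ty": 0, "tz": 0, "turn": 0},
  {"tx": 0, "ty": 0, "tz": 0, "turn": 0},
  {"tx": 0, "ty": 0, "tz": 0, "turn": 0},
  {"tx": 0, "ty": 0, "tz": 0, "turn": 0},
], gripper=1)

```text
time_s: 10.67
eef_pos: [0.4199, -0.3261, 0.0208]
eef_rot: [0.0, 0.994, -0.113, 0.0]
wrist_force: [-0.4, -0.7, -0.9]
opening: 0.997
```

Call:
move_arm([
  {"tx": 0, "ty": 0, "tz": -0.01, "turn": 0},
  {"tx": 0, "ty": 0, "tz": -0.03, "turn": 0},
  {"tx": 0, "ty": 0, "tz": -0.06, "turn": 0},
  {"tx": 0, "ty": 0, "tz": -0.09, "turn": 0},
  {"tx": 0, "ty": 0, "tz": -0.11, "turn": 0},
  {"tx": 0, "ty": 0, "tz": -0.11, "turn": 0},
  {"tx": 0, "ty": 0, "tz": -0.11, "turn": 0},
])

```text
time_s: 11.25
eef_pos: [0.4207, -0.327, 0.1329]
eef_rot: [0.001, 0.994, -0.113, 0.001]
wrist_force: [0.6, -0.4, -0.6]
opening: 1.005
```

```bash
python3 - <<'E'
from h import *
go(.4287,-.1857,.10,80)
p,d=viewer.camera("side"); cv2.imwrite("pics/g8.png",cv2.resize(p[280:480,230:430,::-1],None,fx=3,fy=3,interpolation=cv2.INTER_CUBIC))
W=cloud("side",d);w=W[300:460,270:400].reshape(-1,3)
n=np.hypot(w[:,0]-.42,w[:,1]+.326)<.035
for a,b in((.068,.08),(.034,.042)):
    m=n&(w[:,2]>a)&(w[:,2]<b);print(rect(w[m,:2]),np.median(w[m,2]))
E
```

```text
phi -13.0 pos [ 420.7 -327.   132.9] shift mm [ -24.1 -139.6   32.5] turn 87.0 open 1.005 F [ 0.6 -0.4 -0.6] q6 -0.66 t 11.25
(array([ 419.1, -326.2]), array([36. , 15.9]), 76.8) 0.07306022645998428
(array([ 419. , -326.6]), array([48.4, 47.7]), -12.0) 0.038162980519596434
```

View pics/g8.png

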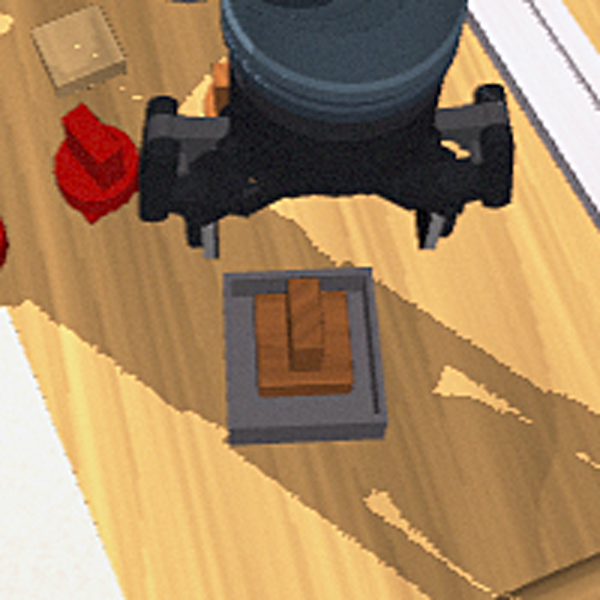

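The square stop is upright and centred in its tray, crop (303,345). It measures (419,-326), with the tops at z≈73 and 38 mm in the side view, which reads about 2 mm low; 75 and 40 are expected. Next is the small round stop.

Call:
move_arm([
  {"tx": -0.001, "ty": -0.008, "tz": 0, "turn": 5},
  {"tx": -0.003, "ty": -0.02, "tz": 0, "turn": 12},
  {"tx": -0.005, "ty": -0.032, "tz": 0, "turn": 19},
  {"tx": -0.008, "ty": -0.045, "tz": 0, "turn": 26},
  {"tx": -0.01, "ty": -0.058, "tz": 0, "turn": 33},
  {"tx": -0.012, "ty": -0.071, "tz": 0, "turn": 40},
  {"tx": -0.014, "ty": -0.084, "tz": 0, "turn": 47},
  {"tx": -0.017, "ty": -0.097, "tz": 0, "turn": 54},
  {"tx": -0.019, "ty": -0.11, "tz": 0, "turn": 61},
  {"tx": -0.021, "ty": -0.122, "tz": 0, "turn": 68},
  {"tx": -0.023, "ty": -0.133, "tz": 0.01, "turn": 75},
  {"tx": -0.024, "ty": -0.14, "tz": 0.02, "turn": 82},
  {"tx": -0.024, "ty": -0.14, "tz": 0.032, "turn": 87},
  {"tx": -0.024, "ty": -0.14, "tz": 0.032, "turn": 87},
  {"tx": -0.024, "ty": -0.14, "tz": 0.032, "turn": 87},
  {"tx": -0.024, "ty": -0.14, "tz": 0.032, "turn": 87},
])

```text
time_s: 12.63
eef_pos: [0.4277, -0.1843, 0.0986]
eef_rot: [-0.0, -0.644, 0.765, 0.001]
wrist_force: [-0.1, 0.0, -0.1]
opening: 1.002
```

```bash
python3 - <<'E'
from h import *
go(.4287,-.1857,.015,80)
E
```

```text
phi -99.86 pos [ 427.7 -184.3   98.6] shift mm [ 1.3 -1.3 83.6] turn 0.14 open 1.002 F [-0.1  0.  -0.1] q6 1.08 t 12.63
```

Call:
move_arm([
  {"tx": 0.001, "ty": -0.001, "tz": 0.02, "turn": 0},
  {"tx": 0.001, "ty": -0.001, "tz": 0.045, "turn": 0},
  {"tx": 0.001, "ty": -0.001, "tz": 0.065, "turn": 0},
  {"tx": 0.001, "ty": -0.001, "tz": 0.078, "turn": 0},
  {"tx": 0.001, "ty": -0.001, "tz": 0.0835, "turn": 0},
  {"tx": 0.001, "ty": -0.001, "tz": 0.0835, "turn": 0},
  {"tx": 0.001, "ty": -0.001, "tz": 0.0835, "turn": 0},
])

```text
time_s: 13.22
eef_pos: [0.4292, -0.186, 0.0159]
eef_rot: [0.0, -0.643, 0.766, -0.0]
wrist_force: [1.2, 0.0, 0.4]
opening: 0.996
```

Call:
move_arm([
  {"tx": 0, "ty": 0, "tz": 0, "turn": 0},
  {"tx": 0, "ty": 0, "tz": 0, "turn": 0},
  {"tx": 0, "ty": 0, "tz": 0, "turn": 0},
  {"tx": 0, "ty": 0, "tz": 0, "turn": 0},
  {"tx": 0, "ty": 0, "tz": 0, "turn": 0},
  {"tx": 0, "ty": 0, "tz": 0, "turn": 0},
  {"tx": 0, "ty": 0, "tz": 0, "turn": 0},
  {"tx": 0, "ty": 0, "tz": 0, "turn": 0},
], gripper=0)

```text
time_s: 13.88
eef_pos: [0.4292, -0.1857, 0.0157]
eef_rot: [0.0, -0.643, 0.766, -0.0]
wrist_force: [-0.1, -0.1, 4.1]
opening: 0.178
```

```bash
python3 - <<'E'
from h import *
go(.4275,-.0525,.100,80)
E
```

```text
phi -100.0 pos [ 429.2 -185.7   15.7] shift mm [-130.9   24.7  -84.4] turn -0.0 open 0.178 F [-0.1 -0.1  4.1] q6 1.08 t 13.88
```

Gripped. I'll lift it and carry it to the small dish.

Call:
move_arm([
  {"tx": 0, "ty": 0, "tz": -0.01, "turn": 0},
  {"tx": 0, "ty": 0, "tz": -0.03, "turn": 0},
  {"tx": 0, "ty": 0, "tz": -0.055, "turn": 0},
  {"tx": 0, "ty": 0, "tz": -0.075, "turn": 0},
  {"tx": -0.01, "ty": 0.002, "tz": -0.084, "turn": 0},
  {"tx": -0.03, "ty": 0.006, "tz": -0.084, "turn": 0},
  {"tx": -0.055, "ty": 0.01, "tz": -0.084, "turn": 0},
  {"tx": -0.08, "ty": 0.015, "tz": -0.084, "turn": 0},
  {"tx": -0.105, "ty": 0.02, "tz": -0.084, "turn": 0},
  {"tx": -0.123, "ty": 0.024, "tz": -0.084, "turn": 0},
  {"tx": -0.131, "ty": 0.0247, "tz": -0.084, "turn": 0},
  {"tx": -0.131, "ty": 0.0247, "tz": -0.084, "turn": 0},
  {"tx": -0.131, "ty": 0.0247, "tz": -0.084, "turn": 0},
  {"tx": -0.131, "ty": 0.0247, "tz": -0.084, "turn": 0},
])

```text
time_s: 15.05
eef_pos: [0.4274, -0.0528, 0.0993]
eef_rot: [-0.0, -0.643, 0.766, -0.0]
wrist_force: [0.1, -0.0, -1.2]
opening: 0.172
```

```bash
python3 - <<'E'
from h import *
p,d=viewer.camera("side"); cv2.imwrite("pics/g9.png",cv2.resize(p[160:360,200:400,::-1],None,fx=3,fy=3,interpolation=cv2.INTER_CUBIC))
go(.4275,-.0525,.0212,80)
E
```

```text
phi -100.05 pos [427.4 -53.   99.3] shift mm [-0.6  0.  78.1] turn -0.05 open 0.173 F [-0.7  0.1 -1.6] q6 1.35 t 15.1
```

View pics/g9.png

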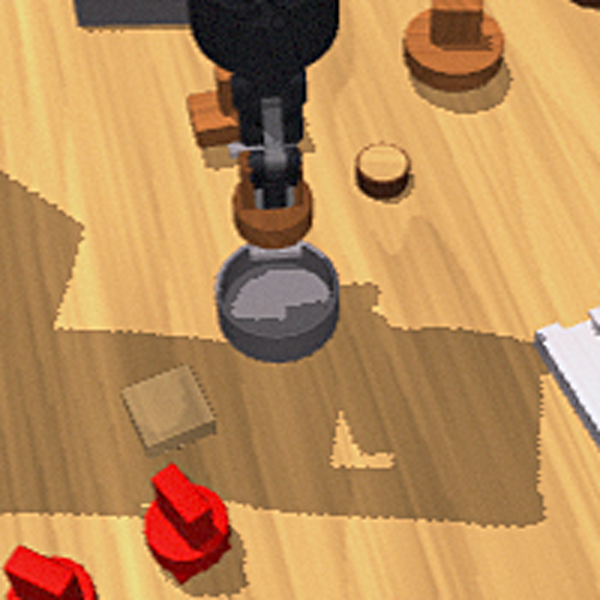

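The stop is held level above the small dish, crop (272,215) over (278,300). I'll lower it, release it and retreat.

Call:
move_arm([
  {"tx": 0, "ty": 0, "tz": 0.01, "turn": 0},
  {"tx": 0, "ty": 0, "tz": 0.03, "turn": 0},
  {"tx": 0, "ty": 0, "tz": 0.05, "turn": 0},
  {"tx": 0, "ty": 0, "tz": 0.063, "turn": 0},
  {"tx": 0, "ty": 0, "tz": 0.07, "turn": 0},
  {"tx": 0, "ty": 0, "tz": 0.074, "turn": 0},
  {"tx": 0, "ty": 0, "tz": 0.077, "turn": 0},
  {"tx": 0, "ty": 0, "tz": 0.078, "turn": 0},
  {"tx": 0, "ty": 0, "tz": 0.078, "turn": 0},
])

```text
time_s: 15.85
eef_pos: [0.4276, -0.0524, 0.0216]
eef_rot: [0.0, -0.643, 0.766, -0.0]
wrist_force: [0.5, -0.0, -0.1]
opening: 0.176
```

Call:
move_arm([
  {"tx": 0, "ty": 0, "tz": 0, "turn": 0},
  {"tx": 0, "ty": 0, "tz": 0, "turn": 0},
  {"tx": 0, "ty": 0, "tz": 0, "turn": 0},
  {"tx": 0, "ty": 0, "tz": 0, "turn": 0},
  {"tx": 0, "ty": 0, "tz": 0, "turn": 0},
  {"tx": 0, "ty": 0, "tz": 0, "turn": 0},
  {"tx": 0, "ty": 0, "tz": 0, "turn": 0},
], gripper=1)

```text
time_s: 16.43
eef_pos: [0.4273, -0.0522, 0.0214]
eef_rot: [0.0, -0.643, 0.766, -0.0]
wrist_force: [0.5, 0.3, -0.4]
opening: 0.998
```

Call:
move_arm([
  {"tx": 0, "ty": 0, "tz": -0.01, "turn": 0},
  {"tx": 0, "ty": 0, "tz": -0.03, "turn": 0},
  {"tx": 0, "ty": 0, "tz": -0.06, "turn": 0},
  {"tx": 0, "ty": 0, "tz": -0.08, "turn": 0},
  {"tx": 0, "ty": 0, "tz": -0.09, "turn": 0},
  {"tx": 0, "ty": 0, "tz": -0.09, "turn": 0},
  {"tx": 0, "ty": 0, "tz": -0.09, "turn": 0},
])

```text
time_s: 17.02
eef_pos: [0.4273, -0.0522, 0.1114]
eef_rot: [0.0, -0.643, 0.766, -0.0]
wrist_force: [0.2, 0.2, -0.5]
opening: 1.001
```

```bash
cat >> h.py <<'E'
def chk(c,fn,box,cam="side"):
    p,d=viewer.camera(cam); x0,y0,s=box
    cv2.imwrite(fn,cv2.resize(p[y0:y0+s,x0:x0+s,::-1],(600,600),interpolation=cv2.INTER_CUBIC))
    w=cloud(cam,d).reshape(-1,3)
    n=np.hypot(w[:,0]-c[0],w[:,1]-c[1])<.045
    for a,b in((.066,.08),(.034,.042)):
        m=n&(w[:,2]>a)&(w[:,2]<b);print(rect(w[m,:2]) if m.sum()>5 else m.sum(),np.median(w[m,2]).round(4))
E
python3 - <<'E'
from h import *
chk((.4275,-.0525),"pics/g10.png",(200,160,200))
go(.443,.1028,.100,87)
E
```

```text
(array([426.7, -53.5]), array([35. , 18.2]), -9.6) 0.0724
(array([425. , -60.3]), array([47.2, 36. ]), -11.0) 0.038
phi -100.0 pos [426.6 -51.9 110.5] shift mm [-155.2   10.7   10.5] turn -7.0 open 0.999 F [-0.4  0.5 -0.1] q6 1.35 t 17.07
```

View pics/g10.png

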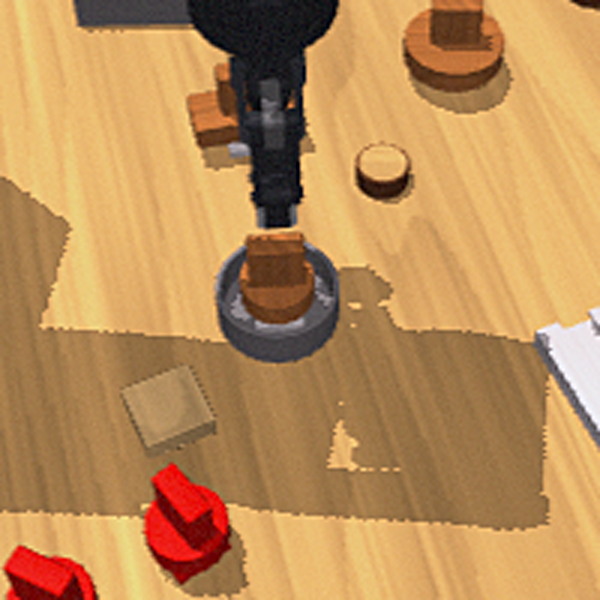

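The small round stop stands upright in its dish, crop (278,280), with top and body heights right. Next is the long stop.

Call:
move_arm([
  {"tx": -0.01, "ty": 0.001, "tz": 0, "turn": -1},
  {"tx": -0.03, "ty": 0.002, "tz": 0, "turn": -2},
  {"tx": -0.055, "ty": 0.004, "tz": 0, "turn": -3},
  {"tx": -0.08, "ty": 0.006, "tz": 0, "turn": -4},
  {"tx": -0.105, "ty": 0.008, "tz": 0, "turn": -5},
  {"tx": -0.13, "ty": 0.01, "tz": 0, "turn": -6},
  {"tx": -0.148, "ty": 0.0105, "tz": 0.005, "turn": -7},
  {"tx": -0.155, "ty": 0.0107, "tz": 0.01, "turn": -7},
  {"tx": -0.155, "ty": 0.0107, "tz": 0.01, "turn": -7},
  {"tx": -0.155, "ty": 0.0107, "tz": 0.01, "turn": -7},
  {"tx": -0.155, "ty": 0.0107, "tz": 0.01, "turn": -7},
])

```text
time_s: 17.98
eef_pos: [0.4431, 0.1018, 0.1008]
eef_rot: [-0.001, -0.688, 0.726, 0.0]
wrist_force: [-0.3, -0.4, 0.2]
opening: 1.0
```

```bash
python3 - <<'E'
from h import *
viewer.camera("side")
go(.4431,.1027,.0155,87)
E
```

```text
phi -93.06 pos [443.4 101.6 101. ] shift mm [-1.1  0.3 85.5] turn -0.06 open 0.998 F [-0.6  0.2 -0. ] q6 1.59 t 18.03
```

Call:
move_arm([
  {"tx": -0.001, "ty": 0, "tz": 0.02, "turn": 0},
  {"tx": -0.001, "ty": 0, "tz": 0.045, "turn": 0},
  {"tx": -0.001, "ty": 0, "tz": 0.065, "turn": 0},
  {"tx": -0.001, "ty": 0, "tz": 0.079, "turn": 0},
  {"tx": -0.001, "ty": 0, "tz": 0.0855, "turn": 0},
  {"tx": -0.001, "ty": 0, "tz": 0.0855, "turn": 0},
  {"tx": -0.001, "ty": 0, "tz": 0.0855, "turn": 0},
])

```text
time_s: 18.62
eef_pos: [0.444, 0.1028, 0.0162]
eef_rot: [0.0, -0.688, 0.726, -0.0]
wrist_force: [-0.3, -0.0, 0.3]
opening: 0.998
```

Call:
move_arm([
  {"tx": 0, "ty": 0, "tz": 0, "turn": 0},
  {"tx": 0, "ty": 0, "tz": 0, "turn": 0},
  {"tx": 0, "ty": 0, "tz": 0, "turn": 0},
  {"tx": 0, "ty": 0, "tz": 0, "turn": 0},
  {"tx": 0, "ty": 0, "tz": 0, "turn": 0},
  {"tx": 0, "ty": 0, "tz": 0, "turn": 0},
  {"tx": 0, "ty": 0, "tz": 0, "turn": 0},
  {"tx": 0, "ty": 0, "tz": 0, "turn": 0},
], gripper=0)

```text
time_s: 19.28
eef_pos: [0.4442, 0.1034, 0.0162]
eef_rot: [0.0, -0.688, 0.725, -0.0]
wrist_force: [0.6, 0.3, 4.1]
opening: 0.178
```

```bash
python3 - <<'E'
from h import *
go(.4038,.2694,.100,76)
E
```

```text
phi -93.0 pos [444.2 103.4  16.2] shift mm [-163.7   48.9  -83.8] turn 11.0 open 0.178 F [0.6 0.3 4.1] q6 1.59 t 19.28
```

Call:
move_arm([
  {"tx": 0, "ty": 0, "tz": -0.01, "turn": 0},
  {"tx": 0, "ty": 0, "tz": -0.03, "turn": 0},
  {"tx": 0, "ty": 0, "tz": -0.055, "turn": 0},
  {"tx": 0, "ty": 0, "tz": -0.075, "turn": 0},
  {"tx": -0.01, "ty": 0.003, "tz": -0.084, "turn": 0},
  {"tx": -0.03, "ty": 0.009, "tz": -0.084, "turn": 2},
  {"tx": -0.055, "ty": 0.016, "tz": -0.084, "turn": 4},
  {"tx": -0.08, "ty": 0.024, "tz": -0.084, "turn": 6},
  {"tx": -0.105, "ty": 0.032, "tz": -0.084, "turn": 8},
  {"tx": -0.13, "ty": 0.039, "tz": -0.084, "turn": 10},
  {"tx": -0.15, "ty": 0.045, "tz": -0.084, "turn": 11},
  {"tx": -0.1635, "ty": 0.049, "tz": -0.084, "turn": 11},
  {"tx": -0.1635, "ty": 0.049, "tz": -0.084, "turn": 11},
  {"tx": -0.1635, "ty": 0.049, "tz": -0.084, "turn": 11},
  {"tx": -0.1635, "ty": 0.049, "tz": -0.084, "turn": 11},
])

```text
time_s: 20.53
eef_pos: [0.4027, 0.2689, 0.0994]
eef_rot: [-0.001, -0.616, 0.788, 0.0]
wrist_force: [-1.3, -0.3, -1.2]
opening: 0.179
```

```bash
python3 - <<'E'
from h import *
chk((.4038,.2694),"pics/g11.png",(150,60,200),"side")
go(.4038,.2694,.0215,76)
E
```

```text
0 nan
0 nan
phi -104.02 pos [403.  268.6  99.5] shift mm [-1.  -0.6 78. ] turn -0.02 open 0.176 F [ 1.   0.7 -1. ] q6 2.16 t 20.58
  return _methods._mean(a, axis=axis, dtype=dtype,
  ret = ret.dtype.type(ret / rcount)
```

View pics/g11.png

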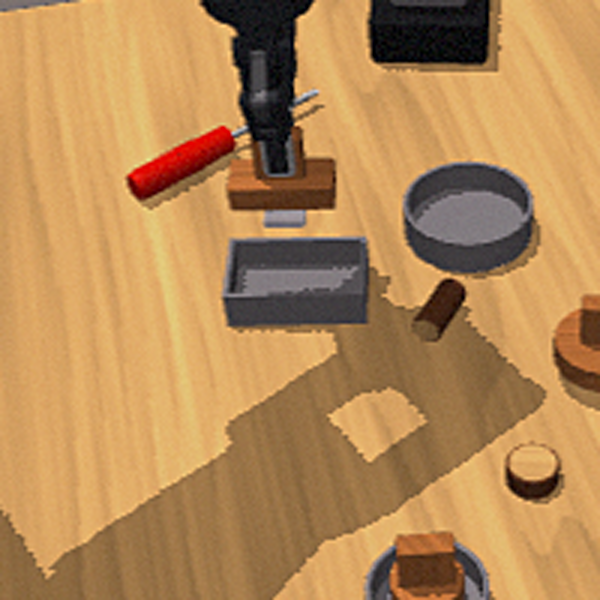

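The long stop is level and aligned with its tray: the stop is at crop (282,185) and the tray at (296,280), below it from this view. I'll lower it and release.

Call:
move_arm([
  {"tx": -0.0007, "ty": 0, "tz": 0.01, "turn": 0},
  {"tx": -0.0007, "ty": 0, "tz": 0.03, "turn": 0},
  {"tx": -0.0007, "ty": 0, "tz": 0.05, "turn": 0},
  {"tx": -0.0007, "ty": 0, "tz": 0.063, "turn": 0},
  {"tx": -0.0007, "ty": 0, "tz": 0.07, "turn": 0},
  {"tx": -0.0007, "ty": 0, "tz": 0.074, "turn": 0},
  {"tx": -0.0007, "ty": 0, "tz": 0.077, "turn": 0},
  {"tx": -0.0007, "ty": 0, "tz": 0.078, "turn": 0},
  {"tx": -0.0007, "ty": 0, "tz": 0.078, "turn": 0},
])

```text
time_s: 21.33
eef_pos: [0.4039, 0.2699, 0.0222]
eef_rot: [0.0, -0.616, 0.788, -0.0]
wrist_force: [0.3, 0.4, -0.9]
opening: 0.18
```

Call:
move_arm([
  {"tx": 0, "ty": 0, "tz": 0, "turn": 0},
  {"tx": 0, "ty": 0, "tz": 0, "turn": 0},
  {"tx": 0, "ty": 0, "tz": 0, "turn": 0},
  {"tx": 0, "ty": 0, "tz": 0, "turn": 0},
  {"tx": 0, "ty": 0, "tz": 0, "turn": 0},
  {"tx": 0, "ty": 0, "tz": 0, "turn": 0},
  {"tx": 0, "ty": 0, "tz": 0, "turn": 0},
], gripper=1)

```text
time_s: 21.92
eef_pos: [0.4035, 0.2699, 0.0219]
eef_rot: [0.0, -0.616, 0.788, -0.0]
wrist_force: [0.1, -0.4, -0.1]
opening: 0.999
```

Call:
move_arm([
  {"tx": 0, "ty": 0, "tz": -0.01, "turn": 0},
  {"tx": 0, "ty": 0, "tz": -0.03, "turn": 0},
  {"tx": 0, "ty": 0, "tz": -0.06, "turn": 0},
  {"tx": 0, "ty": 0, "tz": -0.08, "turn": 0},
  {"tx": 0, "ty": 0, "tz": -0.09, "turn": 0},
  {"tx": 0, "ty": 0, "tz": -0.09, "turn": 0},
  {"tx": 0, "ty": 0, "tz": -0.09, "turn": 0},
])

```text
time_s: 22.5
eef_pos: [0.4036, 0.2699, 0.112]
eef_rot: [0.0, -0.616, 0.788, -0.0]
wrist_force: [-0.2, -0.0, -0.4]
opening: 1.001
```

```bash
python3 - <<'E'
from h import *
chk((.4038,.2694),"pics/g12.png",(150,60,200),"side")
go(.606,.1263,.100,75)
E
```

```text
(array([402.6, 268. ]), array([35.3, 19.3]), -15.9) 0.0719
(array([402.3, 267.3]), array([75.9, 38.5]), -14.1) 0.0378
phi -104.0 pos [402.8 269.6 111. ] shift mm [  89.9 -231.9   10.8] turn 1.0 open 1.004 F [-0.2  0.5  0.2] q6 2.16 t 22.55
```

View pics/g12.png

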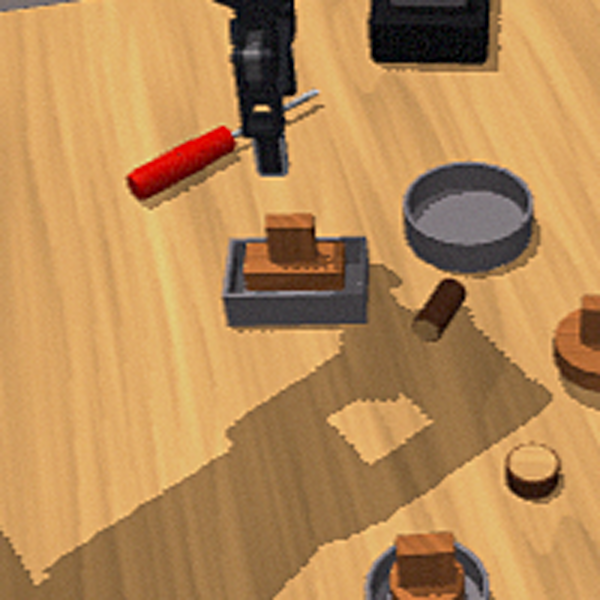

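The long stop is seated upright and aligned in its tray, crop (295,260). Last is the large round stop.

Call:
move_arm([
  {"tx": 0.004, "ty": -0.01, "tz": 0, "turn": 0},
  {"tx": 0.012, "ty": -0.03, "tz": 0, "turn": 0},
  {"tx": 0.022, "ty": -0.057, "tz": 0, "turn": 1},
  {"tx": 0.033, "ty": -0.085, "tz": 0, "turn": 1},
  {"tx": 0.044, "ty": -0.113, "tz": 0, "turn": 1},
  {"tx": 0.055, "ty": -0.141, "tz": 0, "turn": 1},
  {"tx": 0.066, "ty": -0.17, "tz": 0, "turn": 1},
  {"tx": 0.077, "ty": -0.198, "tz": 0, "turn": 1},
  {"tx": 0.086, "ty": -0.221, "tz": 0.005, "turn": 1},
  {"tx": 0.09, "ty": -0.232, "tz": 0.011, "turn": 1},
  {"tx": 0.09, "ty": -0.232, "tz": 0.011, "turn": 1},
  {"tx": 0.09, "ty": -0.232, "tz": 0.011, "turn": 1},
  {"tx": 0.09, "ty": -0.232, "tz": 0.011, "turn": 1},
])

```text
time_s: 23.63
eef_pos: [0.6052, 0.1271, 0.0997]
eef_rot: [-0.001, -0.609, 0.793, 0.001]
wrist_force: [0.0, -0.7, 0.2]
opening: 1.001
```

```bash
python3 - <<'E'
from h import *
viewer.camera("side")
go(.606,.1263,.0155,75)
E
```

```text
phi -104.94 pos [605.4 127.4 100.2] shift mm [ 0.9 -1.  84.7] turn 0.06 open 1.0 F [-1.1  0.7 -0.1] q6 1.85 t 23.68
```

Call:
move_arm([
  {"tx": 0.001, "ty": -0.001, "tz": 0.02, "turn": 0},
  {"tx": 0.001, "ty": -0.001, "tz": 0.045, "turn": 0},
  {"tx": 0.001, "ty": -0.001, "tz": 0.065, "turn": 0},
  {"tx": 0.001, "ty": -0.001, "tz": 0.079, "turn": 0},
  {"tx": 0.001, "ty": -0.001, "tz": 0.0845, "turn": 0},
  {"tx": 0.001, "ty": -0.001, "tz": 0.0845, "turn": 0},
  {"tx": 0.001, "ty": -0.001, "tz": 0.0845, "turn": 0},
])

```text
time_s: 24.27
eef_pos: [0.6078, 0.1256, 0.0171]
eef_rot: [0.0, -0.609, 0.793, -0.0]
wrist_force: [1.3, 0.2, 0.0]
opening: 1.003
```

Call:
move_arm([
  {"tx": 0, "ty": 0, "tz": 0, "turn": 0},
  {"tx": 0, "ty": 0, "tz": 0, "turn": 0},
  {"tx": 0, "ty": 0, "tz": 0, "turn": 0},
  {"tx": 0, "ty": 0, "tz": 0, "turn": 0},
  {"tx": 0, "ty": 0, "tz": 0, "turn": 0},
  {"tx": 0, "ty": 0, "tz": 0, "turn": 0},
  {"tx": 0, "ty": 0, "tz": 0, "turn": 0},
  {"tx": 0, "ty": 0, "tz": 0, "turn": 0},
], gripper=0)

```text
time_s: 24.93
eef_pos: [0.6077, 0.1252, 0.0165]
eef_rot: [0.0, -0.609, 0.793, -0.0]
wrist_force: [-0.2, 0.3, 2.4]
opening: 0.174
```

```bash
python3 - <<'E'
from h import *
go(.5525,.3098,.100,75)
E
```

```text
phi -105.01 pos [607.7 125.2  16.5] shift mm [-164.   101.1  -83.5] turn -0.01 open 0.174 F [-0.2  0.3  2.4] q6 1.84 t 24.93
```

Call:
move_arm([
  {"tx": 0, "ty": 0, "tz": -0.01, "turn": 0},
  {"tx": 0, "ty": 0, "tz": -0.03, "turn": 0},
  {"tx": 0, "ty": 0, "tz": -0.055, "turn": 0},
  {"tx": 0, "ty": 0, "tz": -0.075, "turn": 0},
  {"tx": -0.01, "ty": 0.006, "tz": -0.0835, "turn": 0},
  {"tx": -0.03, "ty": 0.018, "tz": -0.0835, "turn": 0},
  {"tx": -0.053, "ty": 0.032, "tz": -0.0835, "turn": 0},
  {"tx": -0.077, "ty": 0.047, "tz": -0.0835, "turn": 0},
  {"tx": -0.101, "ty": 0.062, "tz": -0.0835, "turn": 0},
  {"tx": -0.125, "ty": 0.077, "tz": -0.0835, "turn": 0},
  {"tx": -0.145, "ty": 0.09, "tz": -0.0835, "turn": 0},
  {"tx": -0.158, "ty": 0.098, "tz": -0.0835, "turn": 0},
  {"tx": -0.164, "ty": 0.101, "tz": -0.0835, "turn": 0},
  {"tx": -0.164, "ty": 0.101, "tz": -0.0835, "turn": 0},
  {"tx": -0.164, "ty": 0.101, "tz": -0.0835, "turn": 0},
  {"tx": -0.164, "ty": 0.101, "tz": -0.0835, "turn": 0},
])

```text
time_s: 26.27
eef_pos: [0.5528, 0.3086, 0.0996]
eef_rot: [-0.0, -0.608, 0.794, -0.0]
wrist_force: [-0.3, -0.9, -1.6]
opening: 0.176
```

```bash
python3 - <<'E' 2>/dev/null
from h import *
chk((.5525,.3098),"pics/g13.png",(200,20,200),"side")
go(.5525,.3098,.0217,75)
E
```

```text
0 nan
0 nan
phi -105.09 pos [552.9 308.4  99.7] shift mm [-1.2  0.8 78. ] turn -0.09 open 0.173 F [ 0.6 -0.9 -1.6] q6 2.16 t 26.32
```

View pics/g13.png

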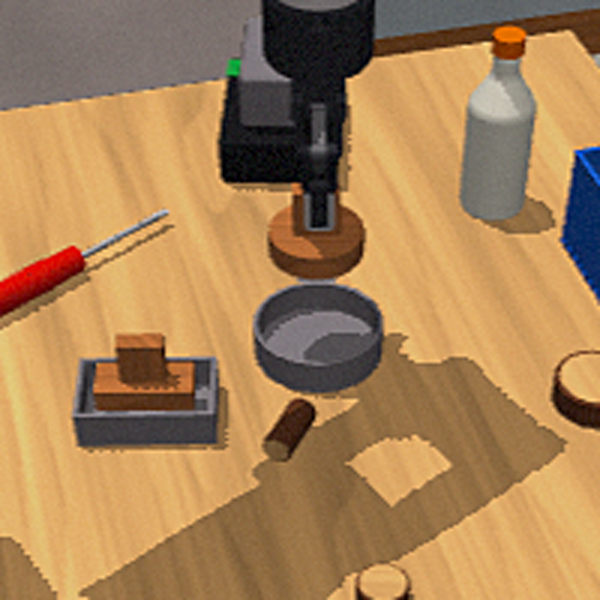

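The large round stop is level above its dish, crop (317,240) over (317,335). The black box behind it is well clear of the fingers. I'll lower it and release.

Call:
move_arm([
  {"tx": -0.001, "ty": 0.0005, "tz": 0.01, "turn": 0},
  {"tx": -0.001, "ty": 0.0005, "tz": 0.03, "turn": 0},
  {"tx": -0.001, "ty": 0.0005, "tz": 0.05, "turn": 0},
  {"tx": -0.001, "ty": 0.0005, "tz": 0.063, "turn": 0},
  {"tx": -0.001, "ty": 0.0005, "tz": 0.07, "turn": 0},
  {"tx": -0.001, "ty": 0.0005, "tz": 0.074, "turn": 0},
  {"tx": -0.001, "ty": 0.0005, "tz": 0.077, "turn": 0},
  {"tx": -0.001, "ty": 0.0005, "tz": 0.078, "turn": 0},
  {"tx": -0.001, "ty": 0.0005, "tz": 0.078, "turn": 0},
])

```text
time_s: 27.07
eef_pos: [0.5527, 0.311, 0.0224]
eef_rot: [0.001, -0.609, 0.793, -0.0]
wrist_force: [-0.4, -0.3, -2.0]
opening: 0.176
```

Call:
move_arm([
  {"tx": 0, "ty": 0, "tz": 0, "turn": 0},
  {"tx": 0, "ty": 0, "tz": 0, "turn": 0},
  {"tx": 0, "ty": 0, "tz": 0, "turn": 0},
  {"tx": 0, "ty": 0, "tz": 0, "turn": 0},
  {"tx": 0, "ty": 0, "tz": 0, "turn": 0},
  {"tx": 0, "ty": 0, "tz": 0, "turn": 0},
  {"tx": 0, "ty": 0, "tz": 0, "turn": 0},
], gripper=1)

```text
time_s: 27.65
eef_pos: [0.5522, 0.3109, 0.0219]
eef_rot: [0.0, -0.609, 0.793, -0.0]
wrist_force: [0.8, 0.3, 0.4]
opening: 1.0
```

Call:
move_arm([
  {"tx": 0, "ty": 0, "tz": -0.01, "turn": 0},
  {"tx": 0, "ty": 0, "tz": -0.03, "turn": 0},
  {"tx": 0, "ty": 0, "tz": -0.06, "turn": 0},
  {"tx": 0, "ty": 0, "tz": -0.09, "turn": 0},
  {"tx": 0, "ty": 0, "tz": -0.12, "turn": 0},
  {"tx": 0, "ty": 0, "tz": -0.14, "turn": 0},
  {"tx": 0, "ty": 0, "tz": -0.14, "turn": 0},
  {"tx": 0, "ty": 0, "tz": -0.14, "turn": 0},
])

```text
time_s: 28.32
eef_pos: [0.5533, 0.3113, 0.1643]
eef_rot: [0.002, -0.609, 0.793, -0.001]
wrist_force: [-0.5, -0.1, 0.6]
opening: 1.003
```

```bash
python3 - <<'E' 2>/dev/null
from h import *
p,d=viewer.camera("side"); cv2.imwrite("pics/final.png",p[:,:,::-1])
w=cloud("side",d).reshape(-1,3)
for k,c in dict(square=(.42,-.326),small=(.4275,-.0525),long=(.4038,.2694),large=(.5525,.3098)).items():
    n=np.hypot(w[:,0]-c[0],w[:,1]-c[1])<.045
    for a,b in((.066,.08),(.034,.042)):
        m=n&(w[:,2]>a)&(w[:,2]<b);print(k,rect(w[m,:2]),np.median(w[m,2]).round(4))
go(.5525,.3098,.0217,75)
E
```

```text
square (array([ 419.2, -325.9]), array([36.8, 16. ]), 76.7) 0.0731
square (array([ 418.9, -326.8]), array([48.2, 48. ]), 77.2) 0.0382
small (array([426.6, -54.5]), array([35. , 18.5]), -10.6) 0.0727
small (array([424.8, -60.2]), array([47.2, 35.6]), -12.9) 0.0379
long (array([402.4, 268.5]), array([35.1, 21. ]), -17.8) 0.0722
long (array([402.4, 267.8]), array([75.9, 38.8]), -14.1) 0.0377
large (array([549.8, 309. ]), array([35.8, 19.2]), -12.7) 0.0722
large (array([549.1, 305.8]), array([71.3, 66.3]), -10.8) 0.0378
phi -105.0 pos [552.1 310.8 162.3] shift mm [  1.   -0.5 140.6] turn 0.0 open 0.999 F [-1.2 -0.  -0.4] q6 2.16 t 28.37
```

View pics/final.png

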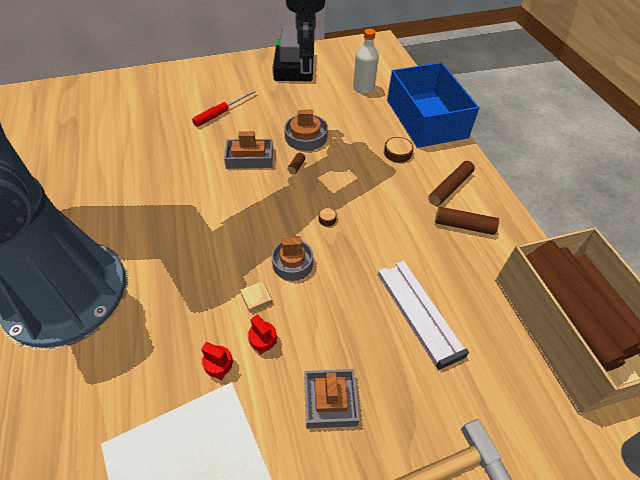

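All four stops stand in their matching trays: square (331,395), small round (292,252), long (248,147) and large round (305,125). The track is empty and the gripper is clear.

```bash
python3 -c "
from bench import workorder; print(workorder.hand_in())"
```

```text
the job is handed in; nothing more can be done
None
```

All four wooden stops are in their matching trays, and I handed the job in at about 28 s. I slid the square stop out of the track's open end before lifting it, with about 4 N at the wrist when checked mid-slide. I did not touch the two red look-alikes.

**Last checks:** the final side-camera check shows every stop upright and within about 3 mm of where I aimed it, near its tray's centre. Grip tops read z≈72–73 mm and body tops ≈38 mm, against an expected 75 and 40. That camera reads about 2 mm low, so these heights fit stops standing on the tray floors.

**What went wrong or disagreed:**
- **First grasp:** my first grasp of the square stop closed on top of its grip. The force read 5 N after closing, and the stop did not move.
- **Fingertip offset:** the fingertips end about 28 mm behind the reported TCP, which does not match the interface text. I measured this and allowed for it, and every later grasp held on the first try.
- **Cameras:** the two views differ by about 2 mm, so I used roughly the mean of both.
- **Round bodies:** their measured outlines come out short because the grip and rim hide part of them from the side.

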